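# Lay the rinsed canister down to drain against the stop

### The job

Tip the tall open steel canister over onto its side on the blue draining board, mouth away from the yellow stop, letting it down gently all the way instead of letting it drop, and push it along until its base is flush and square against the stop. Do it all by pushing and supporting with the fingers: do not grip or press the canister hard, do not lift it off the board, and do not disturb the other things. Leave it lying there at rest, with the fingers clear.

Things in the scene. Friction and masses are not known exactly. Their poses are not given: they have to be found in the camera images.
- canister: Open-topped square steel pipette canister, red band near the mouth: 90 x 90 mm outside, 185 tall, walls and floor 4 (mouth 82 x 82 inside), about 0.45 kg, centre of mass about 85 mm up, empty. Origin: centre of its underside; z runs from base to mouth, x and y square to its sides. Starts upright on the board, within 7 degrees of square to the stop and 10 to 50 mm from it, its +x side facing it.
- canister_mouth (a point): Centre of the canister's open mouth, level with the rim, 185 mm from the underside along the canister's z axis.
- board: The blue ribbed draining board, fixed to the table: 360 x 320 mm, 8 mm thick (its top is 8 mm above the table). Origin: centre of its underside. Its x axis runs along the 360 mm length towards the yellow stop, z is up.
- stop_face (a point): The face of the fixed yellow stop that stands across the board near one end: an upright plate 200 mm wide, 80 mm high above the board, 12 mm thick. This point is at the bottom middle of the face, on the board's top, 150 mm from the board's centre. Its x axis points square into the stop, y along the face, z up.
- jar: Bystander: small amber jar with white lid standing on the board, 40 mm diameter, 50 mm tall. Origin: centre of underside.
- dish: Bystander: round green dish on the board, 59 mm diameter, 18 mm high. Origin: centre of underside.
- wash_bottle: Bystander: white wash bottle with red cap and bent spout, 68 mm diameter, 213 mm tall; the spout reaches 78 mm out. Origin: centre of underside.
- flask: Bystander: clear culture flask with blue cap lying flat, 150 x 85 x 36 mm. Origin: underside, centre of the 110 mm long body.
- beaker: Bystander: glass beaker, 70 mm diameter, 95 mm tall. Origin: centre of underside.
- marker: Bystander: black marker pen lying down, 120 mm long, 14 mm thick. Origin: underside, middle of its length.
Mind the look-alikes: they are no part of the job. Leave any purple look-alike of the canister alone.

How it is judged (in metres and radians):
At the end, for the whole second after the job is handed in: The canister lies on one of its flat sides on the board (its long axis within 4 degrees of level, base centre 38 to 52 mm above the board), mouth away from the stop, its base within 6 mm of the stop face and square to it within 4 degrees, centred within 60 mm of the stop's middle, and at rest (angle between canister's own z axis and vertical between 1.5 and 1.64 rad and x of canister in the frame of stop_face between -0.006 and 0.004 m and y of canister in the frame of stop_face between -0.06 and 0.06 m and z of canister in the frame of stop_face between 0.038 and 0.052 m and angle between the z axis of canister and the x axis of stop_face, either way round below 0.07 rad and linear speed of canister below 0.01 m/s and angular speed of canister below 0.05 rad/s); the robot touches nothing.
It fails at once if the canister turns faster than 3 rad/s: it was dropped or knocked over, not let down gently (angular speed of canister above 3 rad/s).
It fails at once if the canister is lifted off the board (z of canister in the frame of stop_face above 0.065 m or (z of canister in the frame of stop_face above 0.032 m and angle between canister's own z axis and vertical below 0.3 rad) or z of canister_mouth in the frame of stop_face above 0.23 m).
It fails at once if the fingers grip the canister or press on it hard (contact force between the fingers and canister above 35 N).
It fails at once if a bystander is moved by more than 15 mm (distance of any of jar, dish, wash_bottle, flask, beaker, marker from where it was at the start of the episode above 0.015 m).
It also fails if it takes over 64 s, if anything falls off the work surface, if the arm or the gripper's body presses on something with over 40 N, if the wrist force passes 120 N, or if a joint passes its speed limit or range.

### The arm

A 6-joint arm with a two-finger parallel gripper is mounted at the origin on the work surface. World frame = base frame: x ahead of the robot, y to its left, z up, the work surface at z = 0. Lengths are in mm, angles in rad, forces in N, time in s.
With the tool pointing down it reaches from about 375 to 900 mm from the base axis. Payload 3.1 kg.
Tool frame: the origin (TCP) lies at the very end of the fingers, on their centre line; the grasp point (between the pads) lies grip_depth behind it (grip_depth is the distance from the TCP to the grasp point, in mm); z points along the fingers, x is the direction in which the jaws open and shut, and the axes are right-handed (so a half turn about z gives the same grasp; the last joint's range is limited). The gripper opens to 85 mm and grips with 20 to 120 N. Pads are 22 mm wide; open, the fingers measure 114 mm over their backs; the gripper's body (76 mm by 85 mm) begins 54 mm behind the grasp point. The pads swing forward as they close: fully open they stand 13 mm farther back than shut.
Start: joints at [1.129, 0.527, 1.433, -0, 1.181, -0.178], TCP at [162.325, 603.529, 202.81] pointing down, gripper open.
Joint ranges: [-3.08, 3.08], [-0.75, 2.2], [0.22, 2.44], [-1.43, 4.57], [0, 2.65], [-2.85, 2.85]. Speed limits (rad/s): [2.79, 2.79, 3.14, 3.14, 3.14, 3.14].

### API

Orientations are given as a unit quaternion [x, y, z, w].
In Python, from rig import * gives the robot as it stands.
- The arm moves only by the tool play_rows, never from a script. Its argument "plan" is one flat list of numbers, 7 for each row, row after row: the shift along the tool's x, y, z scaled (see below), then the turn, a rotation vector about the tool's x, y, z scaled (see below), then the closure, from -1 (fully open) to 1 (shut). In form: [x, y, z, wx, wy, wz, fingers, x, y, z, wx, wy, wz, fingers, ...]. A call has exactly 8 rows; each row shifts and turns the commanded pose from where the row before left it, along the tool's axes as they then stand; what a row does not reach is not made up. The controller multiplies each number of a shift by 10 cm and each number of a turn by 2 pi rad. A row lasts 1/10 s, in which the tool goes at most 50 mm and 8.59 degrees, less where a joint would pass 70% of its speed; a pose out of reach is approached as far as the arm can. A call with a number of a shift or a turn outside -1 to 1 is refused whole. A call with a gripper value outside its range is refused whole. The fingers move at their own pace and stop on an object; "newtons" is the grip in N (left out, the last holds). Time passes only in rows, so rows that do not move let the fingers close, or fill a call up. It gives the time, the measured TCP pose, the force and the opening at its end, in the units of the state.
- get_state(): the state, without advancing time (a new reading comes with each control period).
- get_image(name): name is "side" or "top" or "wrist"; returns (picture, depth): 384x512x3 uint8, red, green, blue; 384x512 float32, mm along the optical axis (not along the pixel's ray), 0 where there is no reading.
- camera_info(name): a dict with "fx", "fy", "cx", "cy" (pixels), "R" (3x3) and "t" (3): a world point X has camera coordinates R X + t; the wrist camera has in their place "tool_from_camera" (4x4, takes a point from camera to tool coordinates, whose origin is the TCP and whose axes are the tool frame's). Camera axes: x right, y down, z forward; pixel columns grow to the right and rows downward; lengths in mm; the calibration is good to about 2 mm. A picture is of the moment at which its call begins: read the wrist's pose just before it. camera_info takes no time and is no camera call.
- close_job(): hands the job in, once; it reports no verdict.
The state is a dict: "clock": time; "joint_pos": joint angles; "dq": joint speeds; "tau": joint torques, N m; "tool_pos": TCP position; "tool_rot": TCP orientation; "force": force on the tool from outside, world axes, zero at the start; "torque": the same for the moment, N m; "gripper_width": finger opening in mm.
Only numpy, scipy, OpenCV 4.12 (cv2) and the standard library are available. Lean on these libraries where they do the work, as an engineer would, in place of code of your own. Each camera call takes 0.05 s, during which the arm holds its last target. There are 200 camera calls.

## Working session

There is one attempt and no reset: what is moved stays moved. The work goes in short steps, Python scripts to look and compute and a tool call to move; the robot and the scene stay as the last step left them, time stands still between calls to the robot, and variables do not carry over. Pictures are saved under pics/ and viewed, about 8 in all and at most 12, crops included, and the job is handed in when it is done.

Besides the shell and the picture viewer there is one more tool, called after ">>>" as name(argument=value, ...), one argument or row to a line, values as JSON. play_rows: Moves the arm, as the interface text tells. Shifts and turns lie within -1 to 1; 1 stands for 10 cm of shift or 2 pi rad of turn. Its arguments: {"type":"object","properties":{"plan":{"type":"array","items":{"type":"number","minimum":-1,"maximum":1}},"newtons":{"type":"number"}},"required":["plan"]}

```bash
mkdir -p pics; ls; python3 - <<'E'
from rig import *
import cv2,numpy as np
for n in("side","top"):
    im,d=get_image(n); np.savez(f"pics/{n}0.npz",im=im,d=d)
    cv2.imwrite(f"pics/{n}0.png",im[...,::-1]); c=camera_info(n)
    print(n,c["fx"],c["fy"],c["cx"],c["cy"],np.round(c["R"],3).tolist(),np.round(c["t"],1))
s=get_state();print(s)
E
```

```text
pics
side 383.1675020926959 383.1675020926959 257.1760538103693 192.09007685420818 [[0.836, 0.548, -0.02], [0.303, -0.492, -0.816], [-0.457, 0.676, -0.578]] [-415.4  -46.6 1534.3]
top 456.6794899806702 456.6794899806702 248.51123533821854 187.167630146021 [[-0.017, -1.0, 0.014], [-0.982, 0.014, -0.188], [0.187, -0.017, -0.982]] [ -11.5  537.2 1374.8]
{'clock': 0.1, 'joint_pos': array([ 1.12945310e+00,  5.28399958e-01,  1.43376027e+00, -1.81049034e-05,
        1.18141639e+00, -1.78507495e-01]), 'dq': array([-1.10963211e-03, -2.46944025e-03, -5.17915154e-03, -5.70054510e-05,
        1.17240991e-03, -9.44030058e-04]), 'tau': array([-6.12637177e-04, -4.43305671e+01, -1.78586090e+01, -3.16206861e-04,
        3.85933774e-03, -2.67212386e-05]), 'tool_pos': array([162.06607674, 602.89972147, 201.91951923]), 'tool_rot': array([ 7.93666191e-01,  6.08352688e-01, -8.78115225e-04,  4.61531132e-04]), 'force': array([0.22006502, 0.28344785, 0.90599286]), 'torque': array([-0.00227578, -0.02067464,  0.00600782]), 'gripper_width': 85.19215390256689}
```

View pics/side0.png

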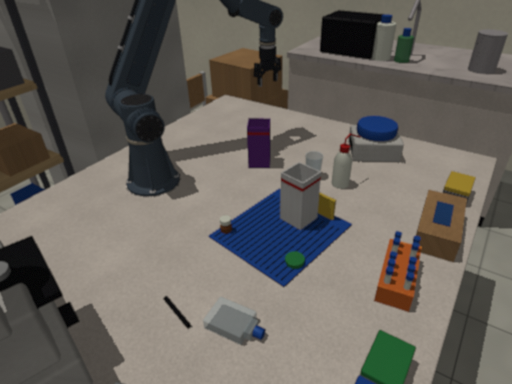

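View pics/top0.png

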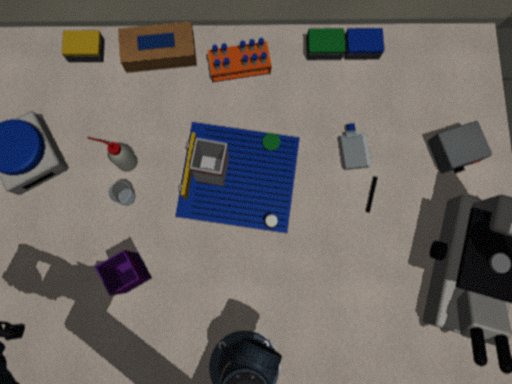

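The thing I want is the grey, open box with the red band: top (209,160), side (300,195). It could be mistaken for the purple box at top (123,272) / side (259,143), the grey box at top (460,147), or the grey cylinder in the side view at (488,50). I choose the first. It stands on the blue board next to the yellow stop.

```bash
cat > h.py <<'E'
import numpy as np,cv2
from rig import *
from scipy.spatial.transform import Rotation as Ro
def cloud(n,d):
    c=camera_info(n);v,u=np.mgrid[:384,:512]
    P=np.stack([(u-c["cx"])/c["fx"]*d,(v-c["cy"])/c["fy"]*d,d],-1)
    return (P-np.array(c["t"]))@np.array(c["R"])   # R^T (p-t)
def hsv(im): return cv2.cvtColor(im,cv2.COLOR_RGB2HSV)
E
python3 - <<'E'
from h import *
z=np.load("pics/top0.npz");im,d=z["im"],z["d"];P=cloud("top",d);H=hsv(im)
def m(lo,hi): return cv2.inRange(H,lo,hi)>0
roi=np.zeros((384,512),bool);roi[110:245,165:310]=1
blue=m((105,120,50),(125,255,255))&roi&(np.abs(P[...,2]-8)<8)
print("blue z",np.median(P[blue][:,2]))
r=cv2.minAreaRect(P[blue][:,:2].astype(np.float32));print("board",r,cv2.boxPoints(r).round(1).tolist())
yel=m((20,120,80),(35,255,255))&roi&(d>0); Y=P[yel]; print("stop z",np.percentile(Y[:,2],[5,50,95]))
T=Y[Y[:,2]>70]; print(len(T)); r=cv2.minAreaRect(T[:,:2].astype(np.float32));print("stoptop",r)
can=roi&(P[...,2]>150)&(P[...,2]<230)
C=P[can];print("can z",len(C),np.percentile(C[:,2],[5,50,95])); C=C[C[:,2]>183];r=cv2.minAreaRect(C[:,:2].astype(np.float32));print("rim",len(C),r,cv2.boxPoints(r).round(1).tolist())
for n,lo,hi in(("dish",(45,100,40),(80,255,255)),("jar",(0,0,170),(180,60,255))):
    k=m(lo,hi)&roi; k[:, :240]=0
    print(n,k.sum(),np.median(P[k],0).round(1),np.ptp(P[k],axis=0))
cv2.imwrite("pics/crop.png",cv2.resize(im[110:245,165:310,::-1],None,fx=5,fy=4.4,interpolation=cv2.INTER_CUBIC)[:600,:800])
# top-depth line across rim
E
```

```text
blue z 7.886571425778745
board ((583.3372192382812, 12.417221069335938), (356.8919982910156, 316.27740478515625), 80.65048217773438) [[398.29998779296875, -138.0], [710.4000244140625, -189.3000030517578], [768.4000244140625, 162.8000030517578], [456.29998779296875, 214.1999969482422]]
stop z [81.42001467 87.60866374 93.15610695]
258
stoptop ((606.2141723632812, 165.88821411132812), (12.90961742401123, 197.3624267578125), 80.89620971679688)
can z 458 [154.04092695 183.96330889 196.20809675]
rim 239 ((602.5134887695312, 95.61553955078125), (90.53412628173828, 92.56883239746094), 78.40933990478516) [[548.0999755859375, 60.599998474121094], [638.7999877929688, 42.0], [656.9000244140625, 130.6999969482422], [566.2999877929688, 149.3000030517578]]
dish 227 [692.  -95.7  25.8] [ 447.45807329  126.72008848 1448.51216698]
jar 47 [429.2 -87.4  57.6] [21.96960933 25.06860062 15.19689007]
```

View pics/crop.png

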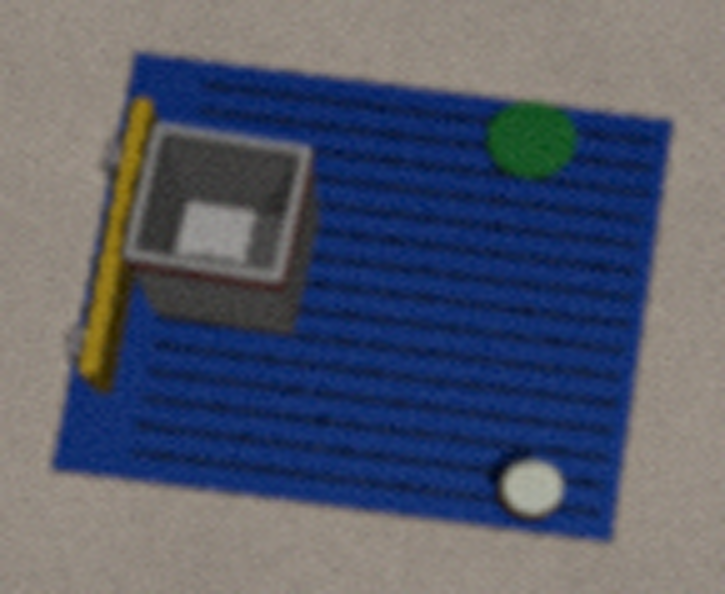

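In the crop, the grey open square box with the red band is centred near (220,205), beside the yellow stop at (115,240). The dish is at (532,140) and the jar at (532,488). The choice is confirmed.

Canister: centre (602.5, 95.6), yaw 78.4°. The stop direction is 80.8° and the gap is about 20 mm. The fall corridor clears the dish by 51 mm and the jar by 68 mm.

Plan: straddle the rim's stop-side wall loosely, with one finger inside and one outside. Lead the rim along its arc with the tool tilting too, then push the rim from the mouth end. First I'll rise and travel.

>>> play_rows(
  plan=[0, 0, -0.25, 0, 0, -0.0024, 0.48, 0, 0, -0.25, 0, 0, -0.0024, 0.48, 0, 0, -0.25, 0, 0, -0.0024, 0.48, 0, 0, -0.25, 0, 0, -0.0024, 0.48, -0.25, 0.3375, 0, 0, 0, 0, 0.48, -0.25, 0.3375, 0, 0, 0, 0, 0.48, -0.25, 0.3375, 0, 0, 0, 0, 0.48, -0.25, 0.3375, 0, 0, 0, 0, 0.48],
  newtons=20,
)

```text
clock: 0.9
tool_pos: [274.9, 476.9, 302.4]
tool_rot: [0.775, 0.632, -0.0, 0.0]
force: [1.0, 0.7, 0.3]
gripper_width: 22.1
```

>>> play_rows(
  plan=[-0.25, 0.3375, 0, 0, 0, 0, 0.48, -0.25, 0.3375, 0, 0, 0, 0, 0.48, -0.25, 0.3375, 0, 0, 0, 0, 0.48, -0.25, 0.3375, 0, 0, 0, 0, 0.48, -0.25, 0.3375, 0, 0, 0, 0, 0.48, -0.25, 0.3375, 0, 0, 0, 0, 0.48, -0.25, 0.3375, 0, 0, 0, 0, 0.48, -0.25, 0.3375, 0, 0, 0, 0, 0.48],
)

```text
clock: 1.7
tool_pos: [499.3, 226.7, 302.4]
tool_rot: [0.775, 0.632, -0.0, -0.0]
force: [1.3, 0.3, 0.4]
gripper_width: 22.5
```

>>> play_rows(
  plan=[-0.25, 0.3375, 0, 0, 0, 0, 0.48, -0.25, 0.3375, 0, 0, 0, 0, 0.48, -0.25, 0.3375, 0, 0, 0, 0, 0.48, -0.25, 0.3375, 0, 0, 0, 0, 0.48, 0, 0, 0, 0, 0, 0, 0.48, 0, 0, 0, 0, 0, 0, 0.48, 0, 0, 0, 0, 0, 0, 0.48, 0, 0, 0, 0, 0, 0, 0.48],
)

```text
clock: 2.5
tool_pos: [609.8, 104.3, 302.8]
tool_rot: [0.774, 0.633, -0.0, -0.0]
force: [-0.2, -0.5, -0.0]
gripper_width: 22.2
```

```bash
python3 - <<'E'
from h import *
s=get_state();R=Ro.from_quat(s["tool_rot"]).as_matrix();print(s["clock"],s["tool_pos"],R.round(3).tolist(),s["joint_pos"].round(3),s["gripper_width"],s["force"])
im,d=get_image("wrist");cv2.imwrite("pics/wrist1.png",im[...,::-1]);np.savez("pics/wrist1.npz",im=im,d=d)
print(np.round(camera_info("wrist")["tool_from_camera"],3).tolist(),camera_info("wrist")["fx"])
E
```

```text
2.5 [609.79746218 104.33520015 302.80760036] [[0.199, 0.98, -0.001], [0.98, -0.199, 0.0], [0.0, -0.001, -1.0]] [-0.011  0.427  1.321  0.     1.394 -1.381] 22.22779475771695 [-0.214459   -0.49124381 -0.02042936]
[[1.0, -0.0, -0.0, -1.269], [0.0, 0.957, 0.29, -75.205], [-0.0, -0.29, 0.957, -170.479], [0.0, 0.0, 0.0, 1.0]] 312.5406951732406
```

View pics/wrist1.png

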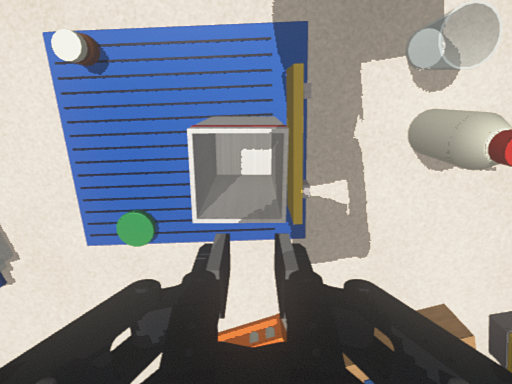

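The canister sits at (240,173) in the wrist view with its stop-side wall at x≈285. The image is well aligned with it and the fingers are clear. Next I'll measure the rim from this depth image and rehearse the final tool tilt in free air.

```bash
cat >> h.py <<'E'
def wcloud(d,s):
    c=camera_info("wrist");v,u=np.mgrid[:384,:512];T=np.array(c["tool_from_camera"])
    P=np.stack([(u-c["cx"])/c["fx"]*d,(v-c["cy"])/c["fy"]*d,d],-1)@T[:3,:3].T+T[:3,3]
    return P@Ro.from_quat(s["tool_rot"]).as_matrix().T+s["tool_pos"]
E
python3 - <<'E'
from h import *
s=get_state();z=np.load("pics/wrist1.npz");P=wcloud(z["d"],s);k=(z["d"]>0)
r=np.zeros_like(k);r[110:228,175:290]=1
C=P[k&r&(P[...,2]>186)&(P[...,2]<202)];print(len(C),np.median(C[:,2]));q=cv2.minAreaRect(C[:,:2].astype(np.float32));print(q)
H=hsv(z["im"]);Y=P[k&(cv2.inRange(H,(20,120,60),(35,255,255))>0)&(P[...,2]>70)&(P[...,2]<95)];Y=Y[np.abs(Y[:,0]-605)<110];print(len(Y),cv2.minAreaRect(Y[:,:2].astype(np.float32)),np.median(Y,0))
E
```

```text
1956 192.24310006101769
((603.4486083984375, 91.0016098022461), (90.1655502319336, 89.97570037841797), 78.50759887695312)
1774 ((608.8248901367188, 160.80731201171875), (12.039593696594238, 198.27745056152344), 80.6158218383789) [596.5665951  161.73261247  87.29890649]
```

>>> play_rows(
  plan=[-0.4, 0, 0, 0, 0, 0, 0.48, -0.4, 0, 0, 0, 0, 0, 0.48, -0.4, 0, 0, 0, 0, 0, 0.48, -0.4, 0, 0, 0, 0, 0, 0.48, -0.4, 0, 0, 0, 0, 0, 0.48, -0.4, 0, 0, 0, 0, 0, 0.48, 0, 0, 0, 0, 0.023, 0, 0.48, 0, 0, 0, 0, 0.023, 0, 0.48],
)

```text
clock: 3.35
tool_pos: [563.0, -131.1, 304.5]
tool_rot: [0.766, 0.626, 0.114, -0.091]
force: [-0.9, -1.8, -0.4]
gripper_width: 22.2
```

>>> play_rows(
  plan=[0, 0, 0, 0, 0.023, 0, 0.48, 0, 0, 0, 0, 0.023, 0, 0.48, 0, 0, 0, 0, 0.023, 0, 0.48, 0, 0, 0, 0, 0.023, 0, 0.48, 0, 0, 0, 0, 0, 0, 0.48, 0, 0, 0, 0, 0, 0, 0.48, 0, 0, 0, 0, 0, 0, 0.48, 0, 0, 0, 0, 0, 0, 0.48],
)

```text
clock: 4.15
tool_pos: [563.0, -130.6, 304.3]
tool_rot: [0.703, 0.575, 0.325, -0.264]
force: [0.2, -0.7, 0.4]
gripper_width: 22.5
```

```bash
python3 - <<'E'
from h import *
s=get_state();R=Ro.from_quat(s["tool_rot"]).as_matrix();print(s["clock"],s["tool_pos"],R.round(3).tolist(),s["joint_pos"].round(3),s["gripper_width"],s["force"])
E
```

```text
4.15 [ 563.03159403 -130.58286697  304.327121  ] [[0.127, 0.98, 0.153], [0.637, -0.199, 0.745], [0.761, 0.003, -0.649]] [-0.804  0.554  1.421  0.686  1.712 -2.273] 22.532488113393462 [ 0.22495687 -0.70627872  0.42405195]
```

>>> play_rows(
  plan=[0, 0, 0, 0, 0.023, 0, 0.48, 0, 0, 0, 0, 0.023, 0, 0.48, 0, 0, 0, 0, 0.023, 0, 0.48, 0, 0, 0, 0, 0, 0, 0.48, -0.37, 0, 0.1, 0, 0, 0, 0.48, -0.37, 0, 0.1, 0, 0, 0, 0.48, -0.37, 0, 0.1, 0, 0, 0, 0.48, -0.37, 0, 0.1, 0, 0, 0, 0.48],
)

```text
clock: 4.95
tool_pos: [563.4, -132.6, 150.0]
tool_rot: [0.617, 0.506, 0.468, -0.38]
force: [1.0, -0.6, 0.4]
gripper_width: 22.3
```

>>> play_rows(
  plan=[-0.37, 0, 0.1, 0, 0, 0, 0.48, 0, 0, 0, 0, 0, 0, 0.48, 0, 0, 0, 0, 0, 0, 0.48, 0, 0, 0, 0, 0, 0, 0.48, 0, 0, 0, 0, 0, 0, 0.48, 0, 0, 0, 0, 0, 0, 0.48, 0, 0, 0, 0, 0, 0, 0.48, 0, 0, 0, 0, 0, 0, 0.48],
)

```text
clock: 5.75
tool_pos: [562.4, -133.3, 111.7]
tool_rot: [0.617, 0.503, 0.469, -0.382]
force: [-0.1, -0.3, -0.1]
gripper_width: 22.3
```

```bash
python3 - <<'E'
from h import *
s=get_state();R=Ro.from_quat(s["tool_rot"]).as_matrix();print(s["clock"],s["tool_pos"],R.round(3).tolist(),s["joint_pos"].round(3),s["gripper_width"],s["force"])
E
```

```text
5.75 [ 562.42531425 -133.33004098  111.65243583] [[0.053, 0.98, 0.194], [0.262, -0.201, 0.944], [0.964, 0.001, -0.267]] [-0.89   1.03   1.446  0.856  1.739 -2.636] 22.271201731799398 [-0.11685265 -0.28374983 -0.08654578]
```

>>> play_rows(
  plan=[0.37, 0, -0.1, 0, 0, 0, 0.48, 0.37, 0, -0.1, 0, 0, 0, 0.48, 0.37, 0, -0.1, 0, 0, 0, 0.48, 0.37, 0, -0.1, 0, 0, 0, 0.48, 0.37, 0, -0.1, 0, 0, 0, 0.48, 0, 0, 0, 0, -0.023, 0, 0.48, 0, 0, 0, 0, -0.023, 0, 0.48, 0, 0, 0, 0, -0.023, 0, 0.48],
)

```text
clock: 6.55
tool_pos: [562.5, -133.1, 303.2]
tool_rot: [0.705, 0.574, 0.324, -0.263]
force: [0.0, 0.3, -0.5]
gripper_width: 22.3
```

>>> play_rows(
  plan=[0, 0, 0, 0, -0.023, 0, 0.48, 0, 0, 0, 0, -0.023, 0, 0.48, 0, 0, 0, 0, -0.023, 0, 0.48, 0, 0, 0, 0, -0.023, 0, 0.48, 0, 0, 0, 0, -0.023, 0, 0.48, 0, 0, 0, 0, -0.023, 0, 0.48, 0, 0, 0, 0, 0, 0, 0.48, 0.3, -0.04, 0, 0, 0, 0, 0.48],
)

```text
clock: 7.35
tool_pos: [564.7, -103.0, 302.7]
tool_rot: [0.775, 0.631, -0.0, 0.0]
force: [0.9, 0.8, -0.4]
gripper_width: 22.2
```

>>> play_rows(
  plan=[0.4, 0, 0, 0, 0, 0, 0.48, 0.4, 0, 0, 0, 0, 0, 0.48, 0.4, 0, 0, 0, 0, 0, 0.48, 0.4, 0, 0, 0, 0, 0, 0.48, 0.4, 0, 0, 0, 0, 0, 0.48, 0.4, 0, 0, 0, 0, 0, 0.48, 0, 0, 0, 0, 0, 0, 0.48, 0, 0, 0, 0, 0, 0, 0.48],
)

```text
clock: 8.15
tool_pos: [612.6, 133.0, 302.0]
tool_rot: [0.775, 0.632, -0.001, -0.001]
force: [-0.3, 0.1, 0.1]
gripper_width: 22.2
```

```bash
python3 - <<'E'
from h import *
s=get_state();R=Ro.from_quat(s["tool_rot"]).as_matrix();print(s["clock"],s["tool_pos"],R.round(3).tolist(),s["gripper_width"])
im,d=get_image("wrist");P=wcloud(d,s);r=(d>0)
C=P[r&(P[...,2]>187)&(P[...,2]<200)&(np.abs(P[...,0]-603)<70)&(np.abs(P[...,1]-92)<70)];print(len(C),cv2.minAreaRect(C[:,:2].astype(np.float32)))
# trajectory table
D=14;th=np.linspace(0,93,49);al=np.arange(49)*.0043*360
t,a=np.radians(th),np.radians(al)
W=np.c_[88*np.cos(t)-185*np.sin(t),88*np.sin(t)+185*np.cos(t)]
p=W+D*np.c_[np.sin(a),-np.cos(a)]
dp=np.diff(p,axis=0);x=(dp*np.c_[np.cos(a),np.sin(a)][:-1]).sum(1);z=(dp*np.c_[np.sin(a),-np.cos(a)][:-1]).sum(1)
for i in range(48):print(i,round(x[i]/100,3),round(z[i]/100,3),p[i+1].round(0),end=" | " if i%4<3 else "\n")
E
```

```text
8.15 [612.60746046 133.02968502 301.95568155] [[0.2, 0.98, -0.002], [0.98, -0.2, 0.0], [-0.0, -0.002, -1.0]] 22.231450373598307
1878 ((603.7144775390625, 90.58295440673828), (89.9316635131836, 91.19066619873047), 78.6042251586914)
0 -0.059 -0.029 [ 82. 174.] | 1 -0.059 -0.028 [ 76. 177.] | 2 -0.06 -0.028 [ 70. 179.] | 3 -0.06 -0.027 [ 64. 181.]
4 -0.06 -0.027 [ 57. 183.] | 5 -0.06 -0.027 [ 51. 185.] | 6 -0.06 -0.026 [ 45. 187.] | 7 -0.061 -0.026 [ 38. 188.]
8 -0.061 -0.025 [ 32. 189.] | 9 -0.061 -0.025 [ 25. 190.] | 10 -0.061 -0.024 [ 19. 191.] | 11 -0.061 -0.024 [ 12. 191.]
12 -0.061 -0.024 [  6. 192.] | 13 -0.062 -0.023 [ -1. 192.] | 14 -0.062 -0.023 [ -7. 192.] | 15 -0.062 -0.022 [-14. 191.]
16 -0.062 -0.022 [-21. 191.] | 17 -0.062 -0.021 [-27. 190.] | 18 -0.062 -0.021 [-34. 189.] | 19 -0.062 -0.02 [-40. 187.]
20 -0.063 -0.02 [-46. 186.] | 21 -0.063 -0.019 [-53. 184.] | 22 -0.063 -0.019 [-59. 182.] | 23 -0.063 -0.019 [-65. 180.]
24 -0.063 -0.018 [-71. 178.] | 25 -0.063 -0.018 [-77. 175.] | 26 -0.063 -0.017 [-83. 172.] | 27 -0.063 -0.017 [-89. 169.]
28 -0.064 -0.016 [-95. 166.] | 29 -0.064 -0.016 [-100.  163.] | 30 -0.064 -0.015 [-106.  159.] | 31 -0.064 -0.015 [-111.  155.]
32 -0.064 -0.014 [-117.  152.] | 33 -0.064 -0.014 [-122.  147.] | 34 -0.064 -0.014 [-127.  143.] | 35 -0.064 -0.013 [-132.  139.]
36 -0.064 -0.013 [-136.  134.] | 37 -0.064 -0.012 [-141.  129.] | 38 -0.065 -0.012 [-145.  124.] | 39 -0.065 -0.011 [-149.  119.]
40 -0.065 -0.011 [-153.  114.] | 41 -0.065 -0.01 [-157.  109.] | 42 -0.065 -0.01 [-161.  103.] | 43 -0.065 -0.009 [-164.   98.]
44 -0.065 -0.009 [-167.   92.] | 45 -0.065 -0.008 [-170.   86.] | 46 -0.065 -0.008 [-173.   80.] | 47 -0.065 -0.007 [-176.   74.]
```

The TCP is centred over the wall to within 1 mm. I'll descend astride it and check the force.

>>> play_rows(
  plan=[0, 0, 0.2, 0, 0, 0, 0.48, 0, 0, 0.2, 0, 0, 0, 0.48, 0, 0, 0.2, 0, 0, 0, 0.48, 0, 0, 0.2, 0, 0, 0, 0.48, 0, 0, 0.15, 0, 0, 0, 0.48, 0, 0, 0.14, 0, 0, 0, 0.48, 0, 0, 0.14, 0, 0, 0, 0.48, 0, 0, 0, 0, 0, 0, 0.48],
)

```text
clock: 9.0
tool_pos: [611.5, 132.2, 177.6]
tool_rot: [0.775, 0.631, -0.002, -0.001]
force: [-0.4, -0.2, -0.5]
gripper_width: 21.8
```

```bash
python3 - <<'E'
from h import *
im,d=get_image("wrist");cv2.imwrite("pics/wrist2.png",im[...,::-1]);s=get_state();print(s["tool_pos"],s["force"])
E
```

```text
[612.38712801 132.5833105  178.84156619] [ 0.16663201 -0.4856167  -0.25464256]
```

View pics/wrist2.png

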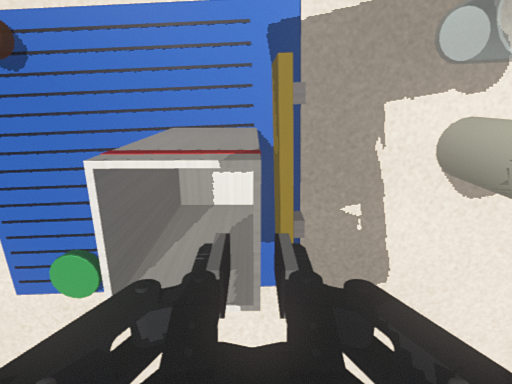

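The stop-side wall (x≈250) lies between the fingers (x≈228 and 275) with no contact force. I'll start the tip, up to about 31° nominal.

>>> play_rows(
  plan=[-0.059, 0, -0.029, 0, 0.0043, 0, 0.48, -0.059, 0, -0.028, 0, 0.0043, 0, 0.48, -0.06, 0, -0.028, 0, 0.0043, 0, 0.48, -0.06, 0, -0.027, 0, 0.0043, 0, 0.48, -0.06, 0, -0.027, 0, 0.0043, 0, 0.48, -0.06, 0, -0.027, 0, 0.0043, 0, 0.48, -0.06, 0, -0.026, 0, 0.0043, 0, 0.48, -0.061, 0, -0.026, 0, 0.0043, 0, 0.48],
)

```text
clock: 9.85
tool_pos: [603.8, 84.3, 198.4]
tool_rot: [0.77, 0.629, 0.085, -0.067]
force: [-0.0, -1.0, 0.2]
gripper_width: 22.2
```

```bash
python3 - <<'E'
from h import *
im,d=get_image("side");P=cloud("side",d);np.savez("pics/s1.npz",im=im,d=d);s=get_state();print(s["tool_pos"],s["force"])
a=np.array([.198,.98]);H=hsv(im)
q=(P[...,:2]-np.array([603.6,91]))@a; l=(P[...,:2]-np.array([603.6,91]))@np.array([.98,-.198])
red=((cv2.inRange(H,(0,90,40),(10,255,255))|cv2.inRange(H,(170,90,40),(180,255,255)))>0)&(np.abs(l)<70)&(P[...,2]>50)&(np.abs(q)<300)
print("red n",red.sum(),"s",np.percentile(q[red],[5,50,95]),"z",np.percentile(P[red][:,2],[5,50,95]))
cv2.imwrite("pics/side1.png",cv2.resize(im[120:300,200:380,::-1],None,fx=3,fy=3))
E
```

```text
[603.71504517  82.53328068 198.23801487] [ 0.59111117 -0.47094647 -0.7512774 ]
red n 209 s [-46.73461335  21.3653294  288.47100188] z [152.37100535 166.95247877 196.19712556]
```

View pics/side1.png

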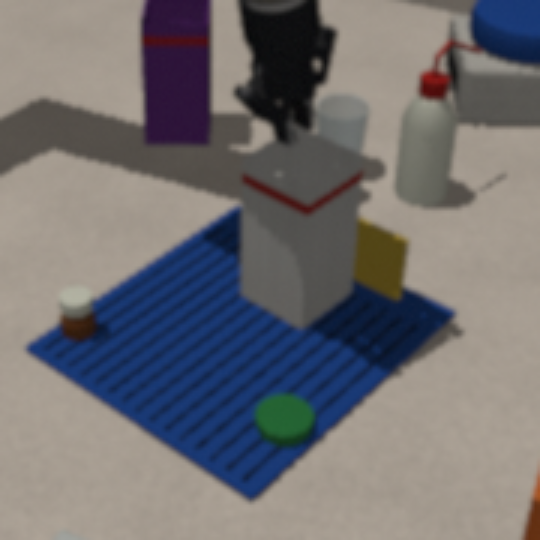

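The side view shows the canister (crop 300,230) still looking upright, so I need numbers: face position against height.

```bash
cat >> h.py <<'E'
A=np.array([.198,.98]);B=np.array([.98,-.198]);C0=np.array([603.6,91])
def prof(name="side",save=None):
    im,d=get_image(name);P=cloud(name,d)
    q=(P[...,:2]-C0)@A; l=(P[...,:2]-C0)@B;H=hsv(im)
    m=(d>0)&(H[...,1]<60)&(H[...,2]>50)&(np.abs(l)<80)&(P[...,2]>14)&(P[...,2]<230)&(q>-300)&(q<70)
    if save: cv2.imwrite(save,cv2.resize(im[120:300,200:380,::-1],None,fx=3,fy=3))
    for z in range(20,220,20):
        k=m&(np.abs(P[...,2]-z)<10)
        if k.sum()>5: print(z,k.sum(),"s",np.percentile(q[k],[2,50,98]).round(0),"l",np.percentile(l[k],[2,50,98]).round(0))
E
python3 - <<'E'
from h import *
prof("side")
print("top");prof("top")
im,d=get_image("wrist");cv2.imwrite("pics/wrist3.png",im[...,::-1])
E
```

```text
20 135 s [-48. -43.  39.] l [-35.  38.  50.]
40 170 s [-48. -43.  41.] l [-37.  37.  50.]
60 175 s [-47. -43.  38.] l [-36.  41.  51.]
80 186 s [-48. -43.  37.] l [-37.  39.  51.]
100 180 s [-47. -44.  41.] l [-37.  36.  50.]
120 212 s [-48. -43.  42.] l [-39.  34.  50.]
140 259 s [-47. -30.  43.] l [-39.  13.  50.]
160 228 s [-47.  15.  44.] l [-40.  -4.  50.]
180 318 s [-47.  -4.  44.] l [-39.   5.  50.]
200 70 s [-47. -17.  43.] l [-40.  13.  50.]
top
140 10 s [45. 45. 46.] l [-29.  -9.  20.]
160 16 s [45. 45. 46.] l [-33.  -3.  14.]
180 25 s [43. 46. 49.] l [-47. -15.  20.]
200 35 s [41. 47. 49.] l [-46. -19.  16.]
```

View pics/wrist3.png

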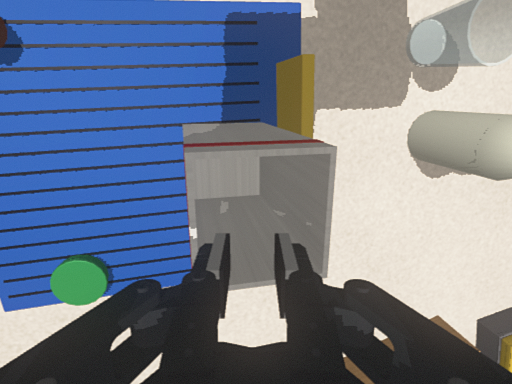

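The canister has not moved (s still −47…44). The wrist view shows the fingers slipped over the rim and now sit above the open mouth. At this opening the finger ends stand about 7 mm behind the TCP, so the insertion was too shallow. I'll back up, re-centre and insert deeper.

>>> play_rows(
  plan=[0, 0, -0.25, 0, 0, 0, 0.48, 0, 0, -0.25, 0, -0.0172, 0, 0.48, 0, 0, 0, 0, -0.0172, 0, 0.48, 0.2, 0, 0, 0, 0, 0, 0.48, 0.3, 0, 0, 0, 0, 0, 0.48, 0, 0, 0, 0, 0, 0, 0.48, 0, 0, 0, 0, 0, 0, 0.48, 0, 0, 0, 0, 0, 0, 0.48],
)

```text
clock: 10.85
tool_pos: [610.7, 123.0, 245.8]
tool_rot: [0.775, 0.632, -0.0, 0.0]
force: [0.8, -0.5, -0.4]
gripper_width: 22.1
```

```bash
python3 - <<'E'
from h import *
s=get_state();R=Ro.from_quat(s["tool_rot"]).as_matrix();print(s["clock"],s["tool_pos"],R.round(3).tolist())
im,d=get_image("wrist");P=wcloud(d,s);r=(d>0)
C=P[r&(P[...,2]>186)&(P[...,2]<201)&(np.abs(P[...,0]-603)<70)&(np.abs(P[...,1]-92)<70)];print(len(C),cv2.minAreaRect(C[:,:2].astype(np.float32)),np.median(C[:,2]))
print("TCP s",(s["tool_pos"][:2]-C0)@A)
D=30;e=-8;th=np.linspace(0,92,49);al=np.arange(49)*.0043*360
t,a=np.radians(th),np.radians(al)
W=np.c_[88*np.cos(t)-185*np.sin(t),88*np.sin(t)+185*np.cos(t)]
p=W+D*np.c_[np.sin(a),-np.cos(a)]+e*np.c_[np.cos(a),np.sin(a)]
dp=np.diff(p,axis=0);x=(dp*np.c_[np.cos(a),np.sin(a)][:-1]).sum(1);z=(dp*np.c_[np.sin(a),-np.cos(a)][:-1]).sum(1)
print(p[0],p[-1])
for i in range(0,48,4):print(i,(x[i:i+4]/100).round(3),(z[i:i+4]/100).round(3))
E
```

```text
10.85 [610.71502136 122.97599586 245.76880436] [[0.201, 0.98, -0.0], [0.98, -0.201, -0.001], [-0.001, -0.0, -1.0]]
2869 ((603.4356079101562, 90.87257385253906), (90.35504150390625, 90.46805572509766), 78.48523712158203) 192.1067326045794
TCP s 32.74525016837285
[ 80. 155.] [-161.24140554   65.6723037 ]
0 [-0.054 -0.054 -0.055 -0.055] [-0.026 -0.026 -0.026 -0.025]
4 [-0.055 -0.055 -0.055 -0.055] [-0.025 -0.024 -0.024 -0.024]
8 [-0.056 -0.056 -0.056 -0.056] [-0.023 -0.023 -0.022 -0.022]
12 [-0.056 -0.056 -0.057 -0.057] [-0.021 -0.021 -0.021 -0.02 ]
16 [-0.057 -0.057 -0.057 -0.057] [-0.02  -0.019 -0.019 -0.019]
20 [-0.057 -0.057 -0.058 -0.058] [-0.018 -0.018 -0.017 -0.017]
24 [-0.058 -0.058 -0.058 -0.058] [-0.016 -0.016 -0.016 -0.015]
28 [-0.058 -0.058 -0.059 -0.059] [-0.015 -0.014 -0.014 -0.013]
32 [-0.059 -0.059 -0.059 -0.059] [-0.013 -0.013 -0.012 -0.012]
36 [-0.059 -0.059 -0.059 -0.059] [-0.011 -0.011 -0.01  -0.01 ]
40 [-0.059 -0.059 -0.06  -0.06 ] [-0.01  -0.009 -0.009 -0.008]
44 [-0.06 -0.06 -0.06 -0.06] [-0.008 -0.007 -0.007 -0.006]
```

>>> play_rows(
  plan=[0.1, 0, 0, 0, 0, 0, 0.48, 0, 0, 0.2, 0, 0, 0, 0.48, 0, 0, 0.2, 0, 0, 0, 0.48, 0, 0, 0.15, 0, 0, 0, 0.48, 0, 0, 0.15, 0, 0, 0, 0.48, 0, 0, 0.13, 0, 0, 0, 0.48, -0.04, 0, 0, 0, 0, 0, 0.48, -0.04, 0, 0, 0, 0, 0, 0.48],
)

```text
clock: 11.7
tool_pos: [611.4, 124.9, 162.8]
tool_rot: [0.775, 0.632, -0.0, -0.0]
force: [-0.4, 1.1, -0.4]
gripper_width: 22.1
```

>>> play_rows(
  plan=[-0.054, 0, -0.026, 0, 0.0043, 0, 0.48, -0.054, 0, -0.026, 0, 0.0043, 0, 0.48, -0.055, 0, -0.026, 0, 0.0043, 0, 0.48, -0.055, 0, -0.025, 0, 0.0043, 0, 0.48, -0.055, 0, -0.025, 0, 0.0043, 0, 0.48, -0.055, 0, -0.024, 0, 0.0043, 0, 0.48, 0, 0, 0, 0, 0, 0, 0.48, 0, 0, 0, 0, 0, 0, 0.48],
)

```text
clock: 12.5
tool_pos: [605.3, 91.8, 176.7]
tool_rot: [0.773, 0.63, 0.063, -0.05]
force: [0.4, -0.2, 0.2]
gripper_width: 22.6
```

```bash
python3 - <<'E'
from h import *
s=get_state();print(s["clock"],s["tool_pos"],s["force"],(s["tool_pos"][:2]-C0)@A);prof("side")
E
```

```text
12.5 [605.28589522  91.77508138 176.68740425] [ 0.35162426 -0.21449891  0.17777288] 1.0933870022228531
20 107 s [-51. -47.  32.] l [-37.  28.  50.]
40 150 s [-55. -49.  33.] l [-36.  47.  50.]
60 165 s [-59. -54.  30.] l [-37.  46.  51.]
80 164 s [-64. -57.  23.] l [-34.  46.  50.]
100 173 s [-67. -60.  22.] l [-38.  42.  50.]
120 210 s [-71. -53.  21.] l [-39.  31.  50.]
140 256 s [-75. -38.  17.] l [-40.  14.  50.]
160 218 s [-77. -17.  14.] l [-40.  -6.  50.]
180 291 s [-83. -56.  10.] l [-41.  -2.  49.]
200 155 s [-65. -11.   6.] l [-42.  16.  50.]
```

It is tipping cleanly: 11.5° measured, 11.5° nominal, with no sliding. I'll continue.

>>> play_rows(
  plan=[-0.055, 0, -0.024, 0, 0.0043, 0, 0.48, -0.055, 0, -0.024, 0, 0.0043, 0, 0.48, -0.056, 0, -0.023, 0, 0.0043, 0, 0.48, -0.056, 0, -0.023, 0, 0.0043, 0, 0.48, -0.056, 0, -0.022, 0, 0.0043, 0, 0.48, -0.056, 0, -0.022, 0, 0.0043, 0, 0.48, -0.056, 0, -0.021, 0, 0.0043, 0, 0.48, -0.056, 0, -0.021, 0, 0.0043, 0, 0.48],
)

```text
clock: 13.35
tool_pos: [595.2, 45.9, 182.1]
tool_rot: [0.761, 0.621, 0.146, -0.119]
force: [0.8, -0.5, -0.1]
gripper_width: 22.2
```

>>> play_rows(
  plan=[-0.057, 0, -0.021, 0, 0.0043, 0, 0.48, -0.057, 0, -0.02, 0, 0.0043, 0, 0.48, -0.057, 0, -0.02, 0, 0.0043, 0, 0.48, -0.057, 0, -0.019, 0, 0.0043, 0, 0.48, -0.057, 0, -0.019, 0, 0.0043, 0, 0.48, -0.057, 0, -0.019, 0, 0.0043, 0, 0.48, 0, 0, 0, 0, 0, 0, 0.48, 0, 0, 0, 0, 0, 0, 0.48],
)

```text
clock: 14.15
tool_pos: [587.8, 10.6, 177.6]
tool_rot: [0.747, 0.609, 0.206, -0.169]
force: [0.4, -0.5, -0.1]
gripper_width: 22.3
```

```bash
python3 - <<'E'
from h import *
s=get_state();print(s["clock"],s["tool_pos"],s["force"],(s["tool_pos"][:2]-C0)@A);prof("side","pics/side2.png")
E
```

```text
14.15 [587.84302851  10.55875367 177.61710831] [ 0.38867063 -0.46431002 -0.09888774] -81.95230175863234
20 23 s [-62. -43. -26.] l [45. 49. 51.]
40 58 s [-81. -46. -13.] l [46. 48. 50.]
60 123 s [-99. -61.   3.] l [-39.  48.  50.]
80 180 s [-113.  -67.    7.] l [-40.  47.  50.]
100 235 s [-131.  -76.  -15.] l [-40.  47.  50.]
120 254 s [-151.  -98.  -34.] l [-40. -35.  50.]
140 278 s [-173. -113.  -51.] l [-40. -14.  50.]
160 170 s [-158. -117.  -67.] l [-41. -36.  50.]
180 63 s [-141. -125.  -86.] l [-40.  47.  50.]
200 48 s [-124. -110.  -90.] l [ 0. 27. 49.]
```

View pics/side2.png

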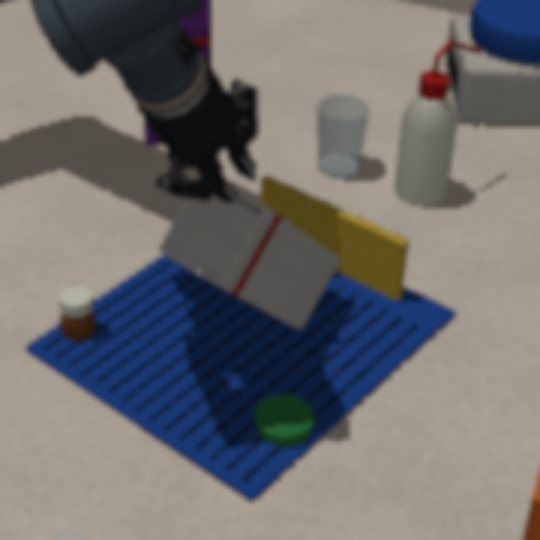

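At 43° it is resting on the inner finger, and the pivot has not moved (crop: red band at (255,260), fingers at (220,185)). I'll keep lowering.

>>> play_rows(
  plan=[-0.057, 0, -0.018, 0, 0.0043, 0, 0.48, -0.057, 0, -0.018, 0, 0.0043, 0, 0.48, -0.058, 0, -0.017, 0, 0.0043, 0, 0.48, -0.058, 0, -0.017, 0, 0.0043, 0, 0.48, -0.058, 0, -0.016, 0, 0.0043, 0, 0.48, -0.058, 0, -0.016, 0, 0.0043, 0, 0.48, -0.058, 0, -0.016, 0, 0.0043, 0, 0.48, -0.058, 0, -0.015, 0, 0.0043, 0, 0.48],
)

```text
clock: 15.0
tool_pos: [578.7, -34.2, 160.8]
tool_rot: [0.72, 0.587, 0.287, -0.234]
force: [1.1, -0.5, -2.3]
gripper_width: 22.3
```

>>> play_rows(
  plan=[-0.058, 0, -0.015, 0, 0.0043, 0, 0.48, -0.058, 0, -0.014, 0, 0.0043, 0, 0.48, -0.059, 0, -0.014, 0, 0.0043, 0, 0.48, -0.059, 0, -0.013, 0, 0.0043, 0, 0.48, -0.059, 0, -0.013, 0, 0.0043, 0, 0.48, -0.059, 0, -0.013, 0, 0.0043, 0, 0.48, 0, 0, 0, 0, 0, 0, 0.48, 0, 0, 0, 0, 0, 0, 0.48],
)

```text
clock: 15.8
tool_pos: [572.7, -63.1, 140.6]
tool_rot: [0.695, 0.566, 0.344, -0.28]
force: [0.4, -0.2, -1.2]
gripper_width: 22.0
```

```bash
python3 - <<'E'
from h import *
s=get_state();print(s["clock"],s["tool_pos"],s["force"],s["joint_pos"].round(2),(s["tool_pos"][:2]-C0)@A);prof("side")
E
```

```text
15.8 [572.70088309 -63.126845   140.63272793] [ 0.39087587 -0.23141207 -1.1533124 ] [-0.73  0.77  1.6   0.77  1.41 -2.48] -157.16233324440458
20 43 s [-98. -63.  64.] l [-58.  48.  51.]
40 159 s [-157. -117.  -40.] l [-39.  47.  50.]
60 402 s [-218. -166.  -40.] l [-39.   8.  50.]
80 332 s [-219. -154.  -28.] l [-40.  47.  50.]
100 371 s [-208.  -66.  -18.] l [-39.  39.  50.]
120 306 s [-200. -109.  -70.] l [-39.  28.  50.]
140 214 s [-199. -155. -125.] l [-38.  17.  50.]
160 78 s [-278. -190. -179.] l [-35.  12.  44.]
180 22 s [-295. -192. -172.] l [-8. 13. 15.]
200 8 s [-246. -238. -206.] l [12. 13. 20.]
```

>>> play_rows(
  plan=[-0.059, 0, -0.012, 0, 0.0043, 0, 0.48, -0.059, 0, -0.012, 0, 0.0043, 0, 0.48, -0.059, 0, -0.011, 0, 0.0043, 0, 0.48, -0.059, 0, -0.011, 0, 0.0043, 0, 0.48, -0.059, 0, -0.01, 0, 0.0043, 0, 0.48, -0.059, 0, -0.01, 0, 0.0043, 0, 0.48, 0, 0, 0, 0, 0, 0, 0.48, 0, 0, 0, 0, 0, 0, 0.48],
)

```text
clock: 16.65
tool_pos: [567.6, -87.6, 114.7]
tool_rot: [0.665, 0.542, 0.399, -0.325]
force: [-0.8, 0.7, -0.8]
gripper_width: 22.3
```

>>> play_rows(
  plan=[-0.059, 0, -0.01, 0, 0.0043, 0, 0.48, -0.059, 0, -0.009, 0, 0.0043, 0, 0.48, -0.06, 0, -0.009, 0, 0.0043, 0, 0.48, -0.06, 0, -0.008, 0, 0.0043, 0, 0.48, -0.06, 0, -0.008, 0, 0.0043, 0, 0.48, 0, 0, 0, 0, 0, 0, 0.48, 0, 0, 0, 0, 0, 0, 0.48, 0, 0, 0, 0, 0, 0, 0.48],
)

```text
clock: 17.45
tool_pos: [564.4, -103.5, 90.3]
tool_rot: [0.636, 0.519, 0.443, -0.361]
force: [0.1, 0.9, -0.1]
gripper_width: 22.2
```

```bash
python3 - <<'E'
from h import *
s=get_state();print(s["clock"],s["tool_pos"],s["force"],s["joint_pos"].round(2),(s["tool_pos"][:2]-C0)@A);prof("side","pics/side3.png")
E
```

```text
17.45 [ 564.43598101 -103.50514619   90.32641089] [ 0.14628468  0.92409409 -0.05598565] [-0.85  1.01  1.51  0.85  1.62 -2.65] -198.36951902903388
20 177 s [-231. -159.  -49.] l [-39.  48.  50.]
40 176 s [-230. -142.  -54.] l [ 4. 48. 51.]
60 192 s [-229. -144.  -51.] l [-38.  48.  50.]
80 195 s [-251. -141.  -52.] l [10. 48. 50.]
100 1030 s [-230. -134.  -49.] l [-39.  10.  49.]
120 25 s [-263. -242. -226.] l [ 9. 12. 15.]
180 6 s [-299. -298. -287.] l [-11.  -7.  -1.]
```

View pics/side3.png

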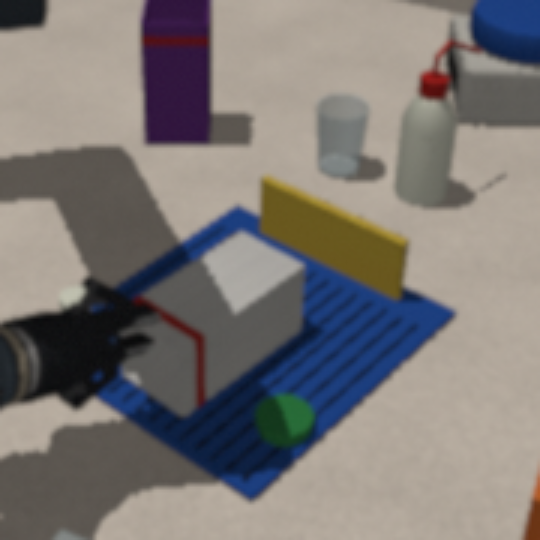

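The canister lies flat, spanning s −231 to −48, and was let down gently. Next I withdraw straight out of the mouth, rise, bring the tool upright and turn the jaws across the board.

>>> play_rows(
  plan=[-0.069, 0, -0.188, 0, 0, 0, 0.48, -0.069, 0, -0.188, 0, 0, 0, 0.48, -0.069, 0, -0.188, 0, 0, 0, 0.48, -0.087, 0, -0.235, 0, 0, 0, 0.48, -0.087, 0, -0.235, 0, 0, 0, 0.48, 0.235, 0, -0.087, 0, 0, 0, 0.48, 0.235, 0, -0.087, 0, 0, 0, 0.48, 0.235, 0, -0.087, 0, 0, 0, 0.48],
)

```text
clock: 18.3
tool_pos: [541.6, -214.0, 165.9]
tool_rot: [0.637, 0.518, 0.443, -0.36]
force: [-0.8, -0.3, 0.6]
gripper_width: 21.7
```

>>> play_rows(
  plan=[0.235, 0, -0.087, 0, 0, 0, 0.48, 0, 0, 0, 0, -0.0215, 0, 0.48, 0, 0, 0, 0, -0.0215, 0, 0.48, 0, 0, 0, 0, -0.0215, 0, 0.48, 0, 0, 0, 0, -0.0215, 0, 0.48, 0, 0, 0, 0, -0.0215, 0, 0.48, 0, 0, 0, 0, -0.0215, 0, 0.48, 0, 0, 0, 0, -0.0215, 0, 0.48],
)

```text
clock: 19.1
tool_pos: [542.4, -214.3, 191.9]
tool_rot: [0.769, 0.626, 0.103, -0.082]
force: [-0.1, -0.3, -0.7]
gripper_width: 22.4
```

>>> play_rows(
  plan=[0, 0, 0, 0, -0.0215, 0, -0.65, 0, 0, 0, 0, -0.0215, 0, -0.65, 0, 0, 0, 0, 0, 0.0222, -0.65, 0, 0, 0, 0, 0, 0.0222, -0.65, 0, 0, 0, 0, 0, 0.0222, -0.65, 0, 0, 0, 0, 0, 0.0222, -0.65, 0, 0, 0, 0, 0, 0.0222, -0.65, 0, 0, 0, 0, 0, 0.0222, -0.65],
)

```text
clock: 19.9
tool_pos: [542.0, -213.4, 190.9]
tool_rot: [0.966, 0.259, -0.0, 0.0]
force: [0.3, 0.4, -0.1]
gripper_width: 70.0
```

>>> play_rows(
  plan=[0, 0, 0, 0, 0, 0.0222, -0.65, 0, 0, 0, 0, 0, 0.0222, -0.65, 0, 0, 0, 0, 0, 0.0222, -0.65, 0, 0, 0, 0, 0, 0.0222, -0.65, 0, 0, 0, 0, 0, 0.0222, -0.65, 0, 0, 0, 0, 0, 0, -0.65, 0, 0, 0, 0, 0, 0, -0.65, 0, 0, 0, 0, 0, 0, -0.65],
)

```text
clock: 20.7
tool_pos: [542.1, -212.2, 190.5]
tool_rot: [0.997, -0.082, 0.0, 0.0]
force: [0.6, 0.6, -0.2]
gripper_width: 70.4
```

```bash
python3 - <<'E'
from h import *
s=get_state();R=Ro.from_quat(s["tool_rot"]).as_matrix();print(s["clock"],s["tool_pos"],R.round(3).tolist(),s["joint_pos"].round(2),s["gripper_width"],(s["tool_pos"][:2]-C0)@A)
im,d=get_image("wrist");P=wcloud(d,s);cv2.imwrite("pics/wrist4.png",im[...,::-1])
m=(d>0)&(P[...,2]>92)&(P[...,2]<103)&(np.abs((P[...,:2]-C0)@B)<70)&((P[...,:2]-C0)@A<0)
C=P[m];r=cv2.minAreaRect(C[:,:2].astype(np.float32));print("can top",len(C),r)
H=hsv(im);Y=P[(d>0)&(cv2.inRange(H,(20,100,60),(35,255,255))>0)&(P[...,2]>20)&(P[...,2]<95)];print("stop",len(Y),cv2.minAreaRect(Y[:,:2].astype(np.float32)) if len(Y) else 0)
E
```

```text
20.7 [ 542.11427719 -212.22151035  190.48311923] [[0.986, -0.164, 0.0], [-0.164, -0.986, -0.0], [0.0, 0.0, -1.0]] [-0.56  0.48  1.56 -0.    1.1  -0.4 ] 70.3699620549279 -309.33125325613287
can top 10287 ((563.5585327148438, -103.16987609863281), (63.65741729736328, 91.12757110595703), 79.15911102294922)
stop 0 0
```

View pics/wrist4.png

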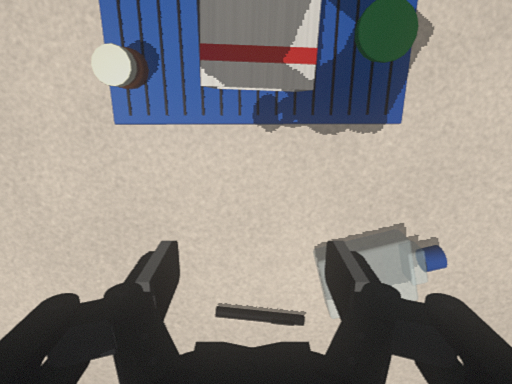

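The canister mouth faces us: its rim is at pixel rows ≈85–90, columns 200–315. The flask (370,260) and the marker (260,313) lie below the present tool position, so I'll check the flask's extent before descending closer to the mouth.

```bash
python3 - <<'E'
from h import *
s=get_state();im,d=get_image("wrist");P=wcloud(d,s)
v,u=np.mgrid[:384,:512];m=(d>0)&(P[...,2]>10)&(P[...,2]<60)&(u>305)&(v>215)&(v<330)&(P[...,1]<-150)
F=P[m];print(len(F),F.min(0),F.max(0)); 
for x0 in range(560,720,20):
    k=F[np.abs(F[:,0]-x0)<10]
    if len(k):print(x0,k[:,1].max().round(),k[:,2].max().round())
t=np.array([554,-156.]);dd=t-s["tool_pos"][:2];R=Ro.from_quat(s["tool_rot"]).as_matrix();print("tool shift",R[:2,:2].T@dd)
z=np.load("pics/top0.npz");Q=cloud("top",z["d"]);print("flask top px",Q[137:170,340:372].reshape(-1,3)[::60].round(0)[:6])
E
```

```text
4072 [ 597.20627049 -417.31412441   10.0961151 ] [ 749.52452027 -323.45386859   37.92757337]
600 -333.0 37.0
620 -333.0 37.0
640 -329.0 36.0
660 -327.0 38.0
680 -325.0 37.0
700 -323.0 37.0
tool shift [  2.5061781  -57.20275486]
flask top px [[ 703. -321.   27.]
 [ 708. -422.   -5.]
 [ 690. -396.   35.]
 [ 683. -383.   34.]
 [ 676. -369.   37.]
 [ 670. -356.   35.]]
```

>>> play_rows(
  plan=[0.025, -0.29, 0, 0, 0, 0, -0.65, 0, -0.28, 0, 0, 0, 0, -0.65, 0, 0, 0.3, 0, 0, 0, -0.65, 0, 0, 0.3, 0, 0, 0, -0.65, 0, 0, 0.3, 0, 0, 0, -0.65, 0, 0, 0.3, 0, 0, 0, -0.65, 0, 0, 0.3, 0, 0, 0, -0.65, 0, 0, 0, 0, 0, 0, -0.65],
)

```text
clock: 21.6
tool_pos: [551.1, -154.3, 36.7]
tool_rot: [0.997, -0.083, -0.004, -0.002]
force: [-0.1, -0.6, 0.5]
gripper_width: 70.6
```

>>> play_rows(
  plan=[0, -0.05, 0, 0, 0, 0, -0.65, 0, -0.05, 0, 0, 0, 0, -0.65, 0, -0.05, 0, 0, 0, 0, -0.65, 0, -0.05, 0, 0, 0, 0, -0.65, 0, -0.05, 0, 0, 0, 0, -0.65, 0, -0.05, 0, 0, 0, 0, -0.65, 0, 0, 0, 0, 0, 0, -0.65, 0, 0, 0, 0, 0, 0, -0.65],
)

```text
clock: 22.4
tool_pos: [558.4, -125.2, 40.1]
tool_rot: [0.997, -0.083, -0.001, -0.001]
force: [-0.7, -0.3, -0.9]
gripper_width: 70.6
```

```bash
cat >> h.py <<'E'
U=np.array([np.cos(np.radians(80.65)),np.sin(np.radians(80.65))]);F0=np.array([607.8,154.9])
def can(name="top",off=np.zeros(2)):
    im,d=get_image(name);s=get_state()
    P=wcloud(d,s) if name=="wrist" else cloud(name,d)
    H=hsv(im);m=(d>0)&(P[...,2]>90)&(P[...,2]<105)&(H[...,2]>60)
    q=(P[...,:2]-F0)@U;l=(P[...,:2]-F0)@np.array([-U[1],U[0]]);m&=(np.abs(l)<75)&(q>-320)&(q<3)
    m=cv2.morphologyEx(m.astype(np.uint8),cv2.MORPH_OPEN,np.ones((3,3)))>0
    r=cv2.minAreaRect(np.c_[q,l].reshape(384,512,2)[m].astype(np.float32) if 0 else np.stack([q[m],l[m]],1).astype(np.float32));print(name,m.sum(),r,"q",np.percentile(q[m],[1,99]).round(1),"l",np.percentile(l[m],[1,99]).round(1));return im,P
E
python3 - <<'E'
from h import *
s=get_state();print(s["clock"],s["tool_pos"],s["force"]);can("wrist");can("side")
E
```

```text
22.4 [ 558.39102755 -125.19965825   40.09334965] [-0.7418167  -0.31749428 -0.94037469]
wrist 65592 ((-230.4309539794922, 3.2142105102539062), (92.17479705810547, 97.68511962890625), 89.61115264892578) q [-274.1 -182.6] l [-41.3  47.1]
side 745 ((-182.72940063476562, -1.4220657348632812), (93.2837905883789, 187.75213623046875), 89.98910522460938) q [-272.8  -91.7] l [-47.2  42.9]
```

Pushing works. The canister is already squared to the tool, with about 90 mm to go.

>>> play_rows(
  plan=[0, -0.1, 0, 0, 0, 0, -0.65, 0, -0.1, 0, 0, 0, 0, -0.65, 0, -0.1, 0, 0, 0, 0, -0.65, 0, -0.1, 0, 0, 0, 0, -0.65, 0, -0.1, 0, 0, 0, 0, -0.65, 0, -0.1, 0, 0, 0, 0, -0.65, 0, -0.1, 0, 0, 0, 0, -0.65, 0, -0.05, 0, 0, 0, 0, -0.65],
)

```text
clock: 23.3
tool_pos: [571.5, -50.9, 40.3]
tool_rot: [0.997, -0.082, -0.0, -0.0]
force: [0.2, -2.6, -0.9]
gripper_width: 70.4
```

>>> play_rows(
  plan=[0, -0.02, 0, 0, 0, 0, -0.65, 0, -0.01, 0, 0, 0, 0, -0.65, 0, -0.01, 0, 0, 0, 0, -0.65, 0, 0, 0, 0, 0, 0, -0.65, 0, 0, 0, 0, 0, 0, -0.65, 0, 0, 0, 0, 0, 0, -0.65, 0, 0, 0, 0, 0, 0, -0.65, 0, 0, 0, 0, 0, 0, -0.65],
)

```text
clock: 24.1
tool_pos: [572.0, -48.4, 40.3]
tool_rot: [0.997, -0.083, -0.0, 0.0]
force: [0.3, -1.9, 1.0]
gripper_width: 70.1
```

```bash
python3 - <<'E'
from h import *
s=get_state();print(s["clock"],s["tool_pos"],s["force"],(s["tool_pos"][:2]-F0)@U);can("wrist");can("side")
E
```

```text
24.1 [572.0085661  -48.36909831  40.33368991] [ 0.30626462 -1.92987951  0.98659077] -206.3833826881519
wrist 65452 ((-152.1082763671875, 1.7690811157226562), (92.3162612915039, 97.50467681884766), 89.58940887451172) q [-196.  -104.5] l [-42.6  45.7]
side 638 ((-103.97529602050781, -3.4547119140625), (186.87149047851562, 92.11753845214844), 0.040139902383089066) q [-196.   -14.4] l [-48.4  41.3]
```

>>> play_rows(
  plan=[0, -0.02, 0, 0, 0, 0, -0.65, 0, -0.02, 0, 0, 0, 0, -0.65, 0, -0.01, 0, 0, 0, 0, -0.65, 0, -0.01, 0, 0, 0, 0, -0.65, 0, -0.01, 0, 0, 0, 0, -0.65, 0, -0.01, 0, 0, 0, 0, -0.65, 0, 0, 0, 0, 0, 0, -0.65, 0, 0, 0, 0, 0, 0, -0.65],
)

```text
clock: 25.0
tool_pos: [573.5, -40.1, 40.3]
tool_rot: [0.997, -0.083, 0.0, -0.0]
force: [0.4, -2.0, -0.5]
gripper_width: 70.3
```

>>> play_rows(
  plan=[0, -0.01, 0, 0, 0, 0, -0.65, 0, 0, 0, 0, 0, 0, -0.65, 0, -0.005, 0, 0, 0, 0, -0.65, 0, 0, 0, 0, 0, 0, -0.65, 0, 0, 0, 0, 0, 0, -0.65, 0, 0, 0, 0, 0, 0, -0.65, 0, 0, 0, 0, 0, 0, -0.65, 0, 0, 0, 0, 0, 0, -0.65],
)

```text
clock: 25.8
tool_pos: [573.7, -38.9, 40.3]
tool_rot: [0.997, -0.083, -0.0, 0.0]
force: [-0.4, -2.4, 0.3]
gripper_width: 70.2
```

```bash
python3 - <<'E'
from h import *
s=get_state();print(s["clock"],s["tool_pos"],s["force"],(s["tool_pos"][:2]-F0)@U);can("wrist");can("side");can("top")
E
```

```text
25.8 [573.65301759 -38.86080319  40.31185909] [-0.40725539 -2.37879654  0.32069586] -196.73424604881336
wrist 65419 ((-142.48011779785156, 1.6474380493164062), (92.05513000488281, 97.42998504638672), 89.55375671386719) q [-186.3  -94.8] l [-42.7  45.5]
side 626 ((-94.79118347167969, -3.0824928283691406), (188.15798950195312, 93.94096374511719), 0.778942346572876) q [-186.5   -3.9] l [-48.7  41.7]
top 281 ((-49.83884811401367, -26.934539794921875), (29.95140266418457, 103.57935333251953), 89.74879455566406) q [-1.004e+02  1.000e-01] l [-41.8 -13.1]
```

>>> play_rows(
  plan=[0, -0.005, 0, 0, 0, 0, -0.65, 0, 0, 0, 0, 0, 0, -0.65, 0, -0.005, 0, 0, 0, 0, -0.65, 0, 0, 0, 0, 0, 0, -0.65, 0, 0, 0, 0, 0, 0, -0.65, 0, 0, 0, 0, 0, 0, -0.65, 0, 0, 0, 0, 0, 0, -0.65, 0, 0, 0, 0, 0, 0, -0.65],
)

```text
clock: 26.75
tool_pos: [573.8, -37.8, 40.3]
tool_rot: [0.997, -0.083, -0.0, -0.0]
force: [-0.1, -2.4, 0.7]
gripper_width: 70.2
```

>>> play_rows(
  plan=[0, -0.005, 0, 0, 0, 0, -0.65, 0, 0, 0, 0, 0, 0, -0.65, 0, -0.005, 0, 0, 0, 0, -0.65, 0, 0, 0, 0, 0, 0, -0.65, 0, 0, 0, 0, 0, 0, -0.65, 0, 0, 0, 0, 0, 0, -0.65, 0, 0, 0, 0, 0, 0, -0.65, 0, 0, 0, 0, 0, 0, -0.65],
)

```text
clock: 27.55
tool_pos: [574.0, -36.9, 40.3]
tool_rot: [0.997, -0.083, 0.0, -0.0]
force: [0.1, -1.8, 0.5]
gripper_width: 70.3
```

Still friction only, so I'll keep creeping forward.

>>> play_rows(
  plan=[0, -0.005, 0, 0, 0, 0, -0.65, 0, 0, 0, 0, 0, 0, -0.65, 0, -0.005, 0, 0, 0, 0, -0.65, 0, 0, 0, 0, 0, 0, -0.65, 0, 0, 0, 0, 0, 0, -0.65, 0, 0, 0, 0, 0, 0, -0.65, 0, 0, 0, 0, 0, 0, -0.65, 0, 0, 0, 0, 0, 0, -0.65],
)

```text
clock: 28.35
tool_pos: [574.2, -36.3, 40.3]
tool_rot: [0.997, -0.083, 0.0, 0.0]
force: [-0.9, -5.0, 1.7]
gripper_width: 70.5
```

```bash
python3 - <<'E'
from h import *
s=get_state();print(s["clock"],s["tool_pos"],s["force"]);can("wrist");can("side")
E
```

```text
28.35 [574.19128023 -36.33428361  40.319317  ] [-0.88275872 -5.02548965  1.6685389 ]
wrist 65483 ((-140.22181701660156, 1.2920761108398438), (91.62901306152344, 98.2773666381836), 89.45001983642578) q [-183.7  -92.2] l [-42.7  45.5]
side 634 ((-92.89704895019531, -3.2623329162597656), (188.1822967529297, 93.73171997070312), 0.8529123663902283) q [-185.8   -1. ] l [-49.   40.7]
```

The force has risen to 5 N, so it is touching the stop. One more small seating step, then back off and clear.

>>> play_rows(
  plan=[0, -0.005, 0, 0, 0, 0, -0.65, 0, 0, 0, 0, 0, 0, -0.65, 0, 0, 0, 0, 0, 0, -0.65, 0, -0.005, 0, 0, 0, 0, -0.65, 0, 0, 0, 0, 0, 0, -0.65, 0, 0, 0, 0, 0, 0, -0.65, 0, 0, 0, 0, 0, 0, -0.65, 0, 0, 0, 0, 0, 0, -0.65],
)

```text
clock: 29.25
tool_pos: [574.6, -36.4, 40.4]
tool_rot: [0.997, -0.082, 0.0, 0.001]
force: [-1.1, -8.1, 0.4]
gripper_width: 70.5
```

>>> play_rows(
  plan=[0, 0.02, 0, 0, 0, 0, -0.65, 0, 0.1, 0, 0, 0, 0, -0.65, 0, 0.2, 0, 0, 0, 0, -0.65, 0, 0.3, 0, 0, 0, 0, -0.65, 0, 0, -0.3, 0, 0, 0, -0.65, 0, 0, -0.3, 0, 0, 0, -0.65, 0, 0, -0.4, 0, 0, 0, -0.65, 0, 0, -0.4, 0, 0, 0, -0.65],
)

```text
clock: 30.05
tool_pos: [563.2, -95.6, 181.0]
tool_rot: [0.997, -0.083, -0.001, -0.001]
force: [0.9, -1.0, 0.3]
gripper_width: 70.4
```

>>> play_rows(
  plan=[0, -0.3, 0, 0, 0, 0, -0.65, 0, -0.4, 0, 0, 0, 0, -0.65, 0, -0.4, 0, 0, 0, 0, -0.65, 0, -0.2, 0, 0, 0, 0, -0.65, 0, 0, 0, 0, 0, 0, -0.65, 0, 0, 0, 0, 0, 0, -0.65, 0, 0, 0, 0, 0, 0, -0.65, 0, 0, 0, 0, 0, 0, -0.65],
)

```text
clock: 30.85
tool_pos: [585.4, 31.0, 180.2]
tool_rot: [0.996, -0.084, -0.0, -0.0]
force: [-0.4, -0.1, -0.0]
gripper_width: 70.5
```

```bash
python3 - <<'E'
from h import *
s=get_state();print(s["clock"],s["tool_pos"],s["force"])
im,P=can("wrist");can("side")
cv2.imwrite("pics/wrist5.png",im[...,::-1]);H=hsv(im)
q=(P[...,:2]-F0)@U
y=(cv2.inRange(H,(20,100,60),(35,255,255))>0)&(P[...,2]>84)&(P[...,2]<92);Y=P[y];print("stop top q",np.percentile(q[y],[1,50,99]),cv2.minAreaRect(Y[:,:2].astype(np.float32)))
E
```

```text
30.85 [585.41581746  31.03631471 180.17806986] [-0.36867274 -0.07610287 -0.00334534]
wrist 25696 ((-92.04310607910156, 1.2016029357910156), (90.57633209228516, 185.28330993652344), 89.93378448486328) q [-181.9   -1. ] l [-42.8  45.4]
side 1006 ((-93.8507080078125, -3.6206130981445312), (93.0258560180664, 189.4995880126953), 89.97753143310547) q [-184.9   -2.1] l [-48.6  41.4]
stop top q [ 0.53948731  6.90212274 12.31717409] ((608.5897216796875, 161.38882446289062), (12.602363586425781, 199.52691650390625), 80.6029052734375)
```

View pics/wrist5.png

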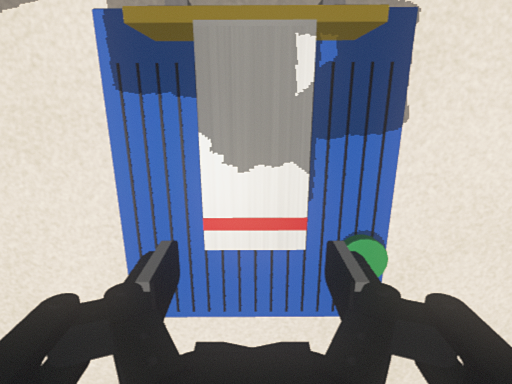

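The wrist view shows the canister lying square with its base against the yellow stop (base edge at row ≈20, stop underside behind it), the mouth at row ≈250, and the fingers clear above. I'll check the bystanders and hand in.

```bash
python3 - <<'E'
from h import *
a=np.load("pics/side0.npz");im,d=get_image("side");df=cv2.absdiff(a["im"],im).max(2)
for n,(x,y) in dict(jar=(225,225),dish=(295,260),bottle=(343,165),beaker=(314,165),flask=(232,320),marker=(177,312)).items():
    g=lambda i:cv2.cvtColor(i,cv2.COLOR_RGB2GRAY).astype(np.float32)[y-16:y+16,x-16:x+16]
    print(n,np.round(cv2.phaseCorrelate(g(a["im"]),g(im)),2).tolist() if 0 else cv2.phaseCorrelate(g(a["im"]),g(im)))
print(close_job())
E
```

```text
jar ((0.005730687945392887, 0.04197735319795903), 1.0028407897334546)
dish ((-0.07093761532224718, 0.04850572738272341), 0.9891604703152552)
bottle ((0.002063901058416917, 0.033864276262471904), 0.9979306468740106)
beaker ((-1.1485699475715592, -0.6515949688708993), 0.1785368979908526)
flask ((-0.00956396715943697, 0.017099462003400845), 0.9882286915089935)
marker ((-0.10338555102668678, 0.09191650266856399), 1.0012824893929064)
the job is handed in; nothing more can be done
None
```

The canister is lying flat on the board, mouth away from the stop, with its base against the stop and the fingers clear. I handed the job in at about 31 s of the 64 s allowed; no verdict is reported.

**What I did:** I set the fingers loosely either side of the rim wall nearest the stop and led the rim down its arc. The outer finger pushed and the inner finger held it back past the balance point. I then withdrew the fingers and pushed from the mouth end until the wrist force reached about 8 N.

**What went wrong:** on the first try the fingers were not deep enough and slipped over the rim. The canister did not move, and the second try, with the fingers deeper, worked.

**Last checks:**
- **Position:** in the wrist camera, base and stop face agree within about 1 mm, the canister is square within 0.1°, and it is about 1 mm off the stop's middle. The side camera puts the base up to 2 mm from the face and the canister 3–4 mm off the middle.
- **Bystanders:** the jar, dish, wash bottle, flask and marker show less than 0.15 pixel of shift. The beaker check was inconclusive because the match was poor, probably from the arm or its shadow in that patch. Nothing came near the beaker.

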